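# Seat a carton in the packing jig and throw its toggle clamp

### The arm

A 6-joint arm with a two-finger parallel gripper is mounted at the origin on the work surface. World frame = base frame: x ahead of the robot, y to its left, z up, the work surface at z = 0. Lengths are in m, angles in rad, forces in N, time in s.
With the tool pointing down it reaches from about 0.375 to 0.9 m from the base axis. Payload 3.1 kg.
Tool frame: the origin (TCP) lies between the finger pads; the fingertips stand 11 mm ahead of it and the grasp point (between the pads) lies 8 mm behind it; z points along the fingers, y is the line along which they close (so a half turn about z gives the same grasp; the last joint's range is limited). The gripper opens to 87 mm and grips with 3 to 60 N. Pads are 19 mm wide; open, the fingers measure 117 mm over their backs; the gripper's body (75 mm by 190 mm) begins 51 mm behind the grasp point.
Start: joints at [-0.178, 0.527, 1.433, -0, 1.181, -0.178], TCP at [0.625, 0, 0.234] pointing down, gripper open.
Joint ranges: [-3.08, 3.08], [-0.75, 2.2], [0.22, 2.44], [-1.43, 4.57], [0, 2.65], [-2.85, 2.85]. Speed limits (rad/s): [2.79, 2.79, 3.14, 3.14, 3.14, 3.14].

### API

Orientations are given as a unit quaternion [x, y, z, w].
In Python, from rig import get_obs, camera, hand_in gives the robot as it stands.
- The arm moves only by the shell command python3 -m pendant 'ROWS' [FORCE]. ROWS is JSON, a list that holds one entry, the list of rows, each a list of 7 numbers: the shift along the tool's x, y, z in m, then the turn, a rotation vector about the tool's x, y, z in degrees, then the opening, from 0 (shut) to 1 (fully open). In form: [[[x, y, z, ax, ay, az, fingers], ...]]. A call has exactly 5 rows; each row shifts and turns the commanded pose from where the row before left it, along the tool's axes as they then stand; what a row does not reach is not made up. A row lasts 1/8 s, in which the tool goes at most 62.5 mm and 10.7 degrees, less where a joint would pass 70% of its speed; a pose out of reach is approached as far as the arm can. A call with a gripper value outside its range is refused whole. The fingers move at their own pace and stop on an object; FORCE is the grip in N (left out, the last holds). Time passes only in rows, so rows that do not move let the fingers close, or fill a call up. It gives the time, the measured TCP pose, the force, the opening and the grip force at its end, in the units of the state.
- get_obs(): the state, without advancing time (a new reading comes with each control period).
- camera(name): name is "scene" or "side" or "wrist"; returns a dict with "img" (480x640x3 uint8, red, green, blue), "intrinsics" (3x3 intrinsics, pixels), "k1" (the pictures are not rectified: a ray, as slopes to the right and down, at radius r is drawn at 1 + k1 r^2 times it, then the intrinsics apply), "R" (3x3) and "t" (3): a world point X has camera coordinates R X + t; the wrist camera has in their place "T_tool_cam" (4x4, takes a point from camera to tool coordinates, whose origin is the TCP and whose axes are the flange's). Camera axes: x right, y down, z forward; pixel columns grow to the right and rows downward; lengths in m; the calibration is good to about 2 mm. A picture is of the moment at which its call begins: read the wrist's pose just before it. There is no depth.
- hand_in(): hands the job in; it is judged then, once.
The state is a dict: "time": time; "q": joint angles; "joint_velocities": joint speeds; "joint_torque": joint torques, N m; "position": TCP position; "tool_rot": TCP orientation; "ft_force": force on the tool from outside, world axes, zero at the start; "moment": the same for the moment, N m; "grip_width": finger opening in m; "grip_force": force on a finger pad.
Only numpy, scipy, OpenCV 4.12 (cv2) and the standard library are available. Lean on these libraries where they do the work, as an engineer would, in place of code of your own. Each camera call takes 0.05 s, during which the arm holds its last target. There are 200 camera calls.

### The job

With the fingertips only, push the long brown carton along the metal jig's channel until it sits fully home against the end stop. Then push the clamp's black handle past its centre, so that it snaps over and its rubber foot holds the carton down. Do not pick up the carton, leave the other things on the table where they are, and finish with the hand clear.

Things in the scene. Friction and masses are not known exactly. Their poses are not given: they have to be found in the camera images.
- jig: Bare aluminium jig fixed to the table (all sizes in mm). Origin on the table under the channel's centre line. Bed: x -125..60, y -170..170, top 12 above the table. The channel runs along the jig's y between two side fences (inner faces at x = -43 and +43, 12 thick, tops 34 above the table), is open at the -y end and ends at the end stop at +y.
- end_stop (a point): Foot of the end stop's inner face, on the channel's centre line: jig x = 0, y = 155, z = 12 mm. The stop rises to 52 mm above the table.
- carton: Closed brown cardboard carton, loose, 80 (x) x 150 (y) x 50 mm high, 0.2 to 0.45 kg; origin at the centre of its underside. It lies on the bed in the channel, long side along the jig's y, top 62 mm above the table, 60 to 100 mm short of the stop. Fully home, its origin is at jig y = 80 mm. It slides with a few N.
- clamp: Toggle clamp lever; origin on its hinge, at jig x = -80, y = 105, z = 85 mm; its axis lies along the jig's y. Bracket: two steel cheeks 98 mm high, 30 mm over all in y, 26 mm in x. The lever is a rigid V: a straight round handle, and a steel arm (75 mm long, 12 mm thick) 50 degrees ahead of it on the jig's +x side.
- clamp_angle (a joint): Lever angle, rad. 0 = open: handle leans 35 degrees from upright to the jig's -x, arm 15 degrees to +x. Grows as the handle goes to the jig's +x. An over-centre spring (0.36 N m at the ends, about 6 N on the handle) drives it to the nearer end; centre 0.65, handle about upright; past that it snaps over. Shut on the carton: about 1.31, arm level; nothing under the foot: 1.40.
- handle_end (a point): Outer end of the clamp's black handle, 97 mm from the hinge (about 164 mm above the table when open). The grip, the outer 54 mm, is 18 mm thick; the rest of the handle is a steel rod 10 mm thick.
- foot (a point): Centre of the underside of the rubber foot (diameter 20 mm) that stands 23 mm out from the end of the clamp's arm. Shut, it points down on the carton's top at about jig x = -5, y = 105 mm.
- tape_roll: Bystander: roll of brown tape lying flat, outer diameter 104, inner 76, 48 high. Sizes in mm; origin at the centre of its underside. Loose; leave it alone.
- white_box: Bystander: white paper box, 50 x 50, 90 high. Sizes in mm; origin at the centre of its underside. Loose; leave it alone.
- brown_box: Bystander: small brown box, 60 x 45, 60 high. Sizes in mm; origin at the centre of its underside. Loose; leave it alone.
- bottle: Bystander: white plastic bottle, diameter 54, 120 high. Sizes in mm; origin at the centre of its underside. Loose; leave it alone.
- tin: Bystander: square metal tin, 55 x 55, 70 high. Sizes in mm; origin at the centre of its underside. Loose; leave it alone.
- cutter: Bystander: box cutter lying flat, 145 long along its x, 24 wide, 15 high; origin 2 towards the blade from mid-length. Sizes in mm; origin at the centre of its underside. Loose; leave it alone.
- mug: Bystander: white mug, diameter 80, 90 high, handle at its +y. Sizes in mm; origin at the centre of its underside. Loose; leave it alone.
Things that resemble listed ones, but are neither listed nor needed, are in the scene too. What is shaped like the carton but orange or pink is not meant.

How it is judged:
On the way, in this order (a step that is already met when the one before it is completed fails the run):
1. the carton is home against the stop (within 6 mm) with the clamp still open (y of carton in the frame of jig between 0.074 and 0.086 m and value of joint clamp_angle below 0.3 rad), for 0.1 s.
2. the clamp has snapped over and its foot presses on the carton (value of joint clamp_angle between 1.2 and 1.37 rad and contact force between clamp and carton above 1 N), for 0.2 s.
At the end, for the whole second after the job is handed in: The carton lies flat and still on the jig's bed, within 6 mm of fully home against the end stop; the clamp is over (1.2 to 1.37 rad) with its foot pressing on the carton with more than 1 N (all of step 2 and y of carton in the frame of jig between 0.074 and 0.086 m and z of carton in the frame of jig between 0.008 and 0.016 m and x of carton in the frame of jig between -0.007 and 0.007 m and linear speed of carton below 0.01 m/s and angle between carton's own z axis and vertical below 0.06 rad); the robot touches nothing.
It fails at once if the carton is lifted more than 15 mm off the bed or tipped more than 0.25 rad (z of carton in the frame of jig above 0.027 m or angle between carton's own z axis and vertical above 0.25 rad).
It fails at once if a bystander is moved more than 25 mm (distance of any of tape_roll, white_box, brown_box, bottle, tin, cutter, mug from where it was at the start of the episode above 0.025 m).
It also fails if it takes over 42 s, if anything falls off the work surface, if the arm or the gripper's body presses on something with over 40 N, if the wrist force passes 120 N, or if a joint passes its speed limit or range.

## Working session

There is one attempt and no reset: what is moved stays moved. The work goes in short steps, Python scripts to look and compute and a shell command to move; the robot and the scene stay as the last step left them, time stands still between calls to the robot, and variables do not carry over. Pictures are saved under pics/ and viewed, at most 10 in all, crops included, and the job is handed in when it is done.

```bash
mkdir -p pics; ls
cat > h.py <<'E'
import numpy as np, cv2
from rig import get_obs, camera
def ray(c,px):
    K=np.array(c["intrinsics"],float)
    u=(np.array(px,float)-[K[0,2],K[1,2]])/[K[0,0],K[1,1]]
    s=u.copy()
    for _ in range(20): s=u/(1+c["k1"]*(s@s))
    R=np.array(c["R"]);t=np.array(c["t"])
    d=R.T@np.array([s[0],s[1],1]); return -R.T@t,d/np.linalg.norm(d)
def onz(c,px,z):
    o,d=ray(c,px); return o+d*(z-o[2])/d[2]
def tri(c1,p1,c2,p2):
    o1,d1=ray(c1,p1);o2,d2=ray(c2,p2)
    s=np.linalg.lstsq(np.c_[d1,-d2],o2-o1,rcond=None)[0]
    a=o1+d1*s[0];b=o2+d2*s[1]; return (a+b)/2,np.linalg.norm(a-b)
def proj(c,X):
    p=np.array(c["R"])@X+np.array(c["t"]);s=p[:2]/p[2];s=s*(1+c["k1"]*(s@s))
    K=np.array(c["intrinsics"]);return s*[K[0,0],K[1,1]]+[K[0,2],K[1,2]]
E
python3 - <<'E'
from h import *
import pickle
for n in("scene","side"):
    c=camera(n);pickle.dump(c,open(n+".pkl","wb"));cv2.imwrite(f"pics/{n}0.png",c["img"][:,:,::-1])
    print(n,-np.array(c["R"]).T@np.array(c["t"]))
print(get_obs())
E
```

```text
pics
scene [1.2177888  0.47474406 0.98254363]
side [ 0.32030834 -0.62961962  0.89749283]
{'time': 0.1, 'q': array([-1.78493299e-01,  5.28348860e-01,  1.43376747e+00, -7.60507178e-07,
        1.18136497e+00, -1.78495886e-01]), 'joint_velocities': array([ 0.00047126, -0.00199416, -0.0040476 , -0.00033458,  0.00205631,
       -0.0013466 ]), 'joint_torque': array([-3.02360622e-04, -4.40987206e+01, -1.77151054e+01,  6.34850166e-02,
        5.34114777e-02, -3.85449334e-05]), 'position': array([6.24376421e-01, 1.45943099e-04, 2.32686535e-01]), 'tool_rot': array([ 7.07105449e-01,  7.07107483e-01, -5.38861638e-04, -7.75483486e-04]), 'ft_force': array([-0.12436304, -0.44079699,  0.09454115]), 'moment': array([ 0.01219566,  0.02630151, -0.01743847]), 'grip_force': 0.0, 'grip_width': 0.08707260733563098}
```

View pics/scene0.png

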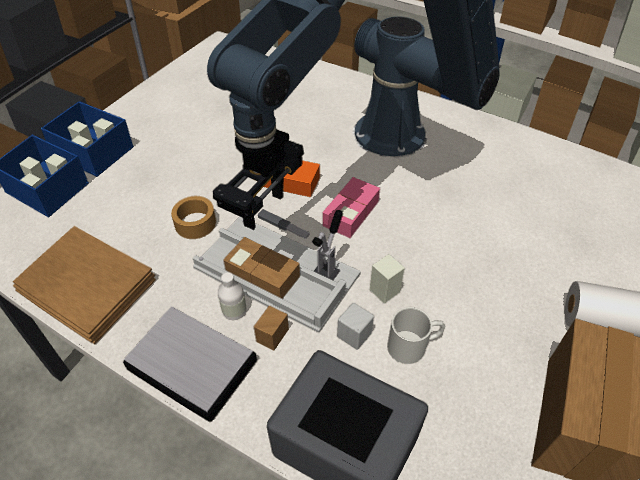

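View pics/side0.png

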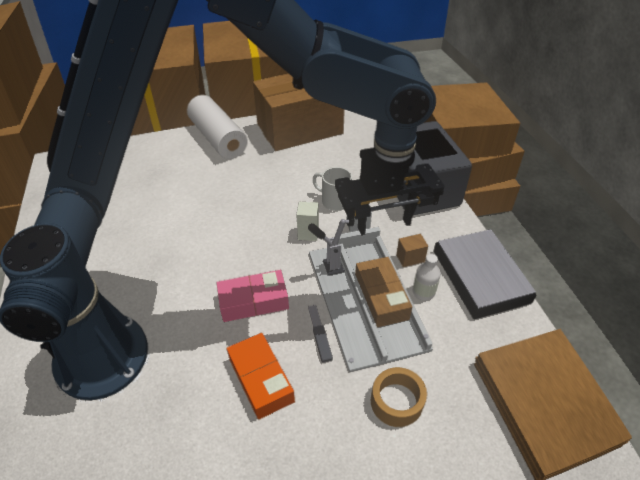

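The scene view shows the brown carton in the jig at about (262,265). The stop is at the lower right, about (330,305), and the clamp is at about (328,245) with its handle end near (337,215). In the side view the carton is at (383,290), the clamp at (335,255) and its handle end near (312,228).

What could be taken for the carton (scene pixels): orange carton (302,178), pink carton (350,207), small brown box (271,327), flat brown stack (85,280). I choose the one in the jig channel, at (262,265), and will check it in a close crop.

Run:
```python
import cv2
a=cv2.imread("pics/scene0.png")[190:340,180:380];cv2.imwrite("pics/sc.png",cv2.resize(a,None,fx=4,fy=4,interpolation=cv2.INTER_CUBIC))
a=cv2.imread("pics/side0.png")[215:375,290:450];cv2.imwrite("pics/si.png",cv2.resize(a,None,fx=3.75,fy=3.75,interpolation=cv2.INTER_CUBIC))
```

```text
(no output)
```

View pics/sc.png

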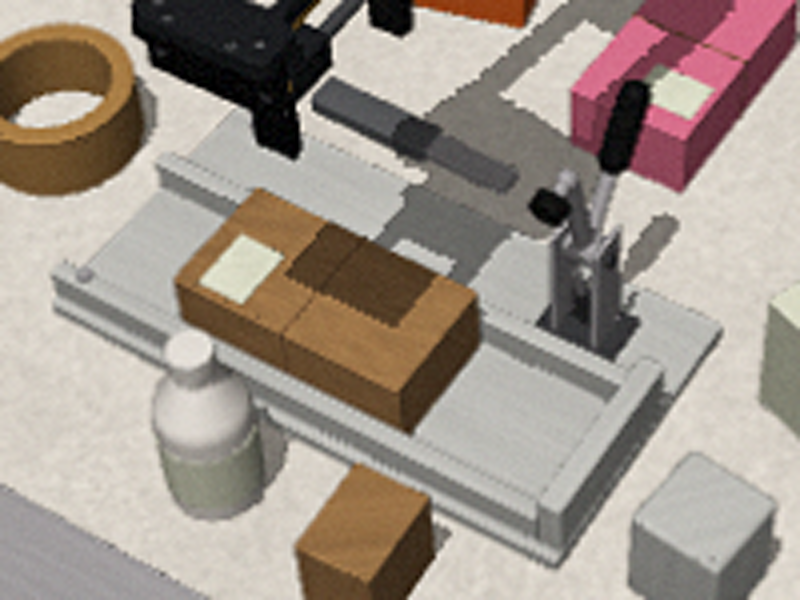

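View pics/si.png

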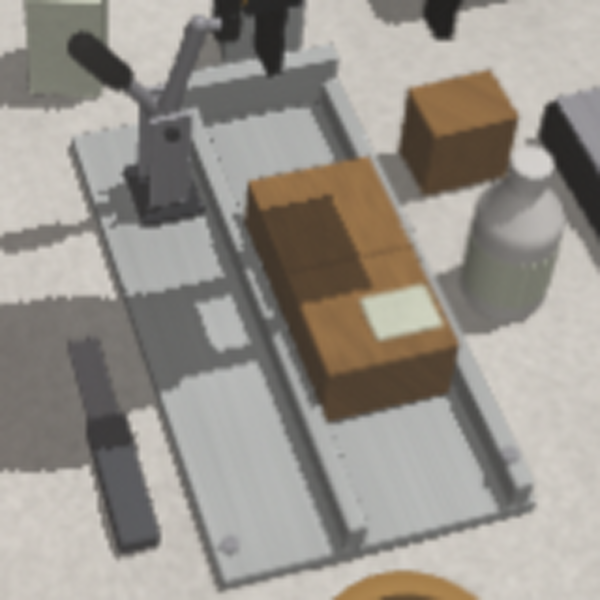

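The crops confirm the choice: the brown carton with the white label lies between the fences, stop-end top corners at (405,390)/(480,300) in the scene crop and (368,158)/(250,185) in the side crop. The clamp is open.

Run:
```python
from h import *
import pickle
S=pickle.load(open("scene.pkl","rb"));D=pickle.load(open("side.pkl","rb"))
s=lambda x,y:np.array([x/4+180-.4,y/4+190-.4]); d=lambda x,y:np.array([x/3.75+290-.4,y/3.75+215-.4])
np.set_printoptions(precision=4,suppress=True)
P={}
for n,a,b in [("stop-,+x",(405,390),(368,158)),("stop,-x",(480,300),(250,185)),("back+x",(176,285),(455,347)),("back-x",(262,188),(327,388)),
 ("handle",(640,85),(77,40)),("bed-x+y",(722,325),(72,145)),("bed-x-y",(235,108),(220,585)),("bed+x-y",(55,290),(530,505))]:
    P[n]=tri(S,s(*a),D,d(*b)); print(n,*P[n])
print("bed z12:",*[onz(S,s(*a),.012)[:2] for a in((722,325),(235,108),(55,290),(555,553))],*[onz(D,d(*b),.012)[:2] for b in((72,145),(220,585),(530,505))])
c=[onz(D,d(*b),.012)[:2] for b in((72,145),(220,585),(530,505))];e=[onz(S,s(*a),.012)[:2] for a in((722,325),(235,108),(55,290))]
m=(np.array(c)+e)/2
yd=(m[0]-m[1]);print(np.linalg.norm(yd),np.linalg.norm(m[2]-m[1]));yd/=np.linalg.norm(yd);xd=np.array([yd[1],-yd[0]])
# fit rigid
q=np.array([[-.125,.17],[-.125,-.17],[.06,-.17]])
A=q-q.mean(0);B=m-m.mean(0);th=np.arctan2((A[:,0]*B[:,1]-A[:,1]*B[:,0]).sum(),(A*B).sum())
R=np.array([[np.cos(th),-np.sin(th)],[np.sin(th),np.cos(th)]]);o=m.mean(0)-R@q.mean(0)
print("jig",o,np.degrees(th)); print("res",(q@R.T+o-m)*1000)
for n in P: print(n,"jig mm",(R.T@(P[n][0][:2]-o))*1000,P[n][0][2]*1000)
pickle.dump((o,th),open("jig.pkl","wb"))
# bystanders approx
for n,a,z in[("bottle",(213,505),0),("brownbox",(325,540),.0),("tape",(52,170),0),("pinklow",(683,190),.05)]: print(n,onz(S,s(*a),z))
for n,b,z in[("bottletop",(532,165),.12),("cutter near",(135,550),.015),("cutter far",(85,340),.015),("whitebox top",(65,0),.09)]: print(n,onz(D,d(*b),z), R.T@(onz(D,d(*b),z)[:2]-o))
```

```text
stop-,+x [0.6685 0.0566 0.0591] 0.0037664421108983145
stop,-x [0.5931 0.0578 0.0554] 0.0011902502366950515
back+x [ 0.6676 -0.0917  0.0555] 0.0017844599855501816
back-x [ 0.5862 -0.0948  0.054 ] 0.003898512537863233
handle [0.4982 0.1027 0.1624] 0.00020687452781950713
bed-x+y [0.5066 0.1643 0.006 ] 0.0022013997654162136
bed-x-y [ 0.5042 -0.1745  0.0075] 0.005378271911159912
bed+x-y [ 0.6823 -0.177   0.0132] 0.0007011208184574301
bed z12: [0.5099 0.1667] [ 0.5099 -0.1729] [ 0.6814 -0.1776] [0.6883 0.1615] [0.5061 0.1579] [ 0.5013 -0.175 ] [ 0.6831 -0.1766]
0.33626481117735163 0.1766877982193621
jig [ 0.6296 -0.0073] -0.9641661733031545
res [[-0.5816  2.4578]
 [-3.8661 -1.2381]
 [ 4.4477 -1.2198]]
stop-,+x jig mm [37.8265 64.5829] 59.094753152586335
stop,-x jig mm [-37.52   64.515] 55.382166915072304
back+x jig mm [ 39.4518 -83.7743] 55.49205647579824
back-x jig mm [-41.8913 -88.2081] 53.95734855146228
handle jig mm [-133.2316  107.7524] 162.439702320615
bed-x+y jig mm [-125.7869  169.4838] 5.990734008050724
bed-x-y jig mm [-122.5345 -169.3181] 7.454262853286597
bed+x-y jig mm [  55.6206 -168.7527] 13.246461926163743
bottle [ 0.7489 -0.0166 -0.    ]
brownbox [0.7365 0.0481 0.    ]
tape [ 0.601  -0.2479  0.    ]
pinklow [0.4613 0.1138 0.05  ]
bottletop [ 0.7335 -0.0258  0.12  ] [ 0.1042 -0.0168]
cutter near [ 0.4626 -0.1435  0.015 ] [-0.1646 -0.1389]
cutter far [0.473  0.0008 0.015 ] [-0.1566  0.0055]
whitebox top [0.5176 0.213  0.09  ] [-0.1157  0.2184]
```

```bash
python3 -m pendant '[[[-0.05,-0.005,0,0,0,0,0],[-0.05,0,0,0,0,0,0],[-0.04,0,0.03,0,0,0,0],[0,0,0.05,0,0,0,0],[0,0,0.04,0,0,0,0]]]' 20
python3 -m pendant '[[[0,0,0.03,0,0,0,0],[0,0,0.025,0,0,0,0],[0,0,0,0,0,0,0],[0.01,0,0,0,0,0,0],[0,0,0,0,0,0,0]]]'
python3 - <<'E'
from h import *
c=camera("side");cv2.imwrite("pics/s1.png",c["img"][:,:,::-1])
E
```

```text
time: 0.72
position: [0.619, -0.1406, 0.1114]
tool_rot: [0.708, 0.707, -0.0, -0.001]
ft_force: [-0.5, 0.1, -0.2]
grip_width: 0.0448
grip_force: 0.0
time: 1.35
position: [0.6206, -0.1291, 0.0599]
tool_rot: [0.707, 0.708, 0.0, 0.001]
ft_force: [-0.4, -0.7, 0.6]
grip_width: 0.0012
grip_force: 0.0
```

View pics/s1.png

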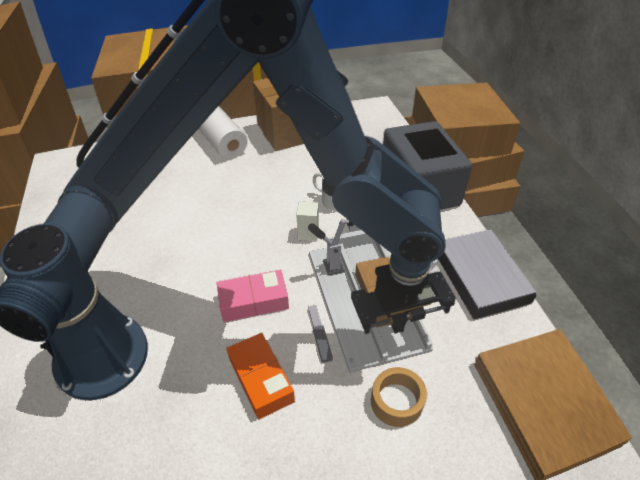

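The closed fingers are behind the carton near (400,320), between the fences. Bottle, tape and cutter are undisturbed. Next I push.

```bash
python3 -m pendant '[[[0.01,0,0,0,0,0,0],[0.01,0,0,0,0,0,0],[0.01,0,0,0,0,0,0],[0.01,0,0,0,0,0,0],[0.01,0,0,0,0,0,0]]]'
python3 -m pendant '[[[0.01,0,0,0,0,0,0],[0.01,0,0,0,0,0,0],[0.01,0,0,0,0,0,0],[0.01,0,0,0,0,0,0],[0.006,0,0,0,0,0,0]]]'
```

```text
time: 2.02
position: [0.6204, -0.0796, 0.0588]
tool_rot: [0.707, 0.707, 0.0, 0.001]
ft_force: [0.1, -2.8, 2.0]
grip_width: 0.0004
grip_force: 1.1
time: 2.65
position: [0.6198, -0.0331, 0.0585]
tool_rot: [0.707, 0.707, -0.0, -0.0]
ft_force: [0.6, -2.3, 1.3]
grip_width: 0.0007
grip_force: 1.0
```

```bash
python3 -m pendant '[[[0.004,0,0,0,0,0,0],[0.004,0,0,0,0,0,0],[0.003,0,0,0,0,0,0],[0.003,0,0,0,0,0,0],[0.002,0,0,0,0,0,0]]]'
python3 -m pendant '[[[0.002,0,0,0,0,0,0],[0.001,0,0,0,0,0,0],[0.001,0,0,0,0,0,0],[0.001,0,0,0,0,0,0],[0.001,0,0,0,0,0,0]]]'
```

```text
time: 3.28
position: [0.6199, -0.0178, 0.0585]
tool_rot: [0.707, 0.707, -0.0, -0.0]
ft_force: [-0.1, -2.1, 1.2]
grip_width: 0.0005
grip_force: 0.9
time: 3.9
position: [0.6203, -0.0126, 0.0586]
tool_rot: [0.707, 0.707, -0.0, 0.001]
ft_force: [0.2, -5.4, -0.3]
grip_width: 0.0005
grip_force: 2.4
```

Force is rising at the expected place. I press a little more to confirm the stop.

```bash
python3 -m pendant '[[[0.001,0,0,0,0,0,0],[0.001,0,0,0,0,0,0],[0.001,0,0,0,0,0,0],[0.001,0,0,0,0,0,0],[0,0,0,0,0,0,0]]]'
```

```text
time: 4.53
position: [0.6228, -0.0117, 0.0593]
tool_rot: [0.707, 0.707, 0.0, 0.004]
ft_force: [3.0, -11.3, -0.2]
grip_width: 0.0004
grip_force: 5.8
```

```bash
python3 -m pendant '[[[-0.02,0,0,0,0,0,0],[-0.02,0,-0.01,0,0,0,0],[0,0,-0.055,0,0,0,0],[0,0,-0.06,0,0,0,0],[0,0,-0.06,0,0,0,0]]]'
python3 -m pendant '[[[0,-0.05,0,0,0,0,0],[0,-0.05,0,0,0,0,0],[0,-0.05,0,0,0,0,0],[0,-0.04,0,0,0,0,0],[0,0,0,0,0,0,0]]]'
python3 - <<'E'
from h import *
for n in("scene","side"):
    c=camera(n);im=c["img"][:,:,::-1]
    a=im[190:340,180:380] if n=="scene" else im[205:365,280:440]
    cv2.imwrite(f"pics/{n}2.png",cv2.resize(a,None,fx=3,fy=3,interpolation=cv2.INTER_CUBIC))
a=cv2.imread("pics/scene2.png");b=cv2.imread("pics/side2.png");b=cv2.resize(b,(450,450))
cv2.imwrite("pics/both2.png",cv2.resize(np.hstack([a[:450],b]),(800,343)))
E
```

```text
time: 5.15
position: [0.6193, -0.0485, 0.2456]
tool_rot: [0.707, 0.707, 0.0, -0.001]
ft_force: [0.4, -0.5, -1.5]
grip_width: 0.0009
grip_force: 0.0
time: 5.78
position: [0.4262, -0.0472, 0.2438]
tool_rot: [0.708, 0.707, -0.0, -0.002]
ft_force: [1.2, -0.7, -0.1]
grip_width: 0.0005
grip_force: 0.0
```

View pics/both2.png

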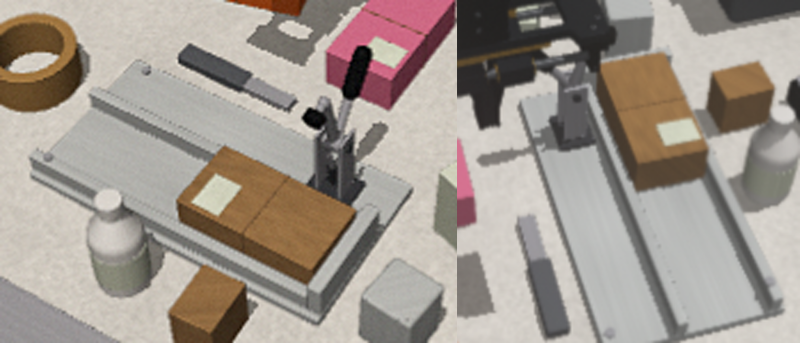

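The carton sits against the stop (scene crop, end edge at about (330,250)) and the clamp is still open. Now to the place behind the handle.

```bash
python3 -m pendant '[[[0.05,0,0,0,0,0,0],[0.05,0,0,0,0,0,0],[0.049,0,0,0,0,0,0],[0,0,0.04,0,0,0,0],[0,0,0.045,0,0,0,0]]]'
python3 -m pendant '[[[0,0.01,0,0,0,0,0],[0,0.01,0,0,0,0,0],[0,0.01,0,0,0,0,0],[0,0.01,0,0,0,0,0],[0,0.01,0,0,0,0,0]]]'
```

```text
time: 6.5
position: [0.433, 0.1022, 0.1584]
tool_rot: [0.706, 0.708, 0.002, 0.002]
ft_force: [0.7, -0.4, -0.2]
grip_width: 0.0008
grip_force: 0.0
time: 7.12
position: [0.4812, 0.1009, 0.1593]
tool_rot: [0.707, 0.707, 0.001, 0.001]
ft_force: [-0.5, -0.1, -0.0]
grip_width: 0.0006
grip_force: 0.0
```

```bash
python3 -m pendant '[[[0,0.008,0,0,0,0,0],[0,0.008,0,0,0,0,0],[0,0.008,0,0,0,0,0],[0,0.008,0,0,0,0,0],[0,0,0,0,0,0,0]]]'
python3 - <<'E'
from h import *
c=camera("scene");a=c["img"][150:300,230:430,::-1]
cv2.imwrite("pics/s3.png",cv2.resize(a,None,fx=4,fy=4,interpolation=cv2.INTER_CUBIC))
E
```

```text
time: 7.75
position: [0.5114, 0.1011, 0.1585]
tool_rot: [0.707, 0.707, -0.001, -0.001]
ft_force: [-2.5, -0.3, 0.9]
grip_width: 0.001
grip_force: 1.1
```

View pics/s3.png

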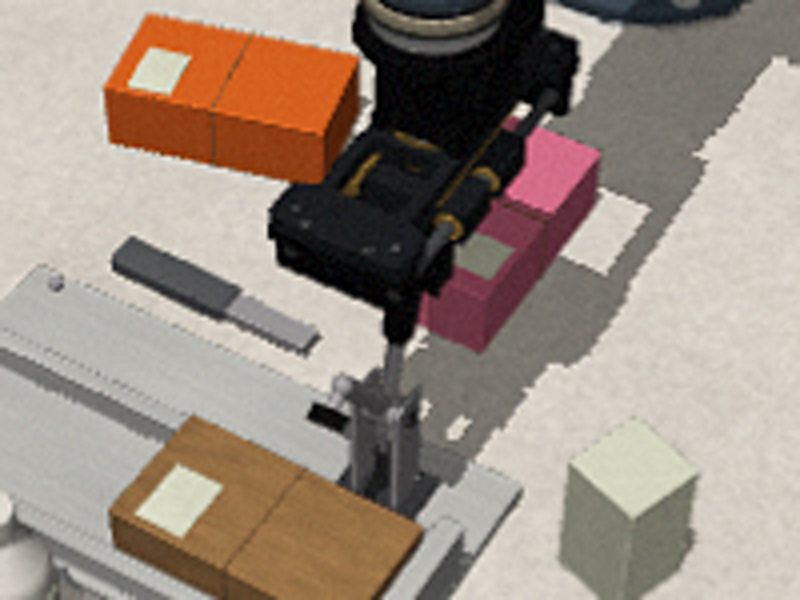

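The handle at (400,310) is being pushed and the arm is turning towards the carton, with about 2.5 N on the tool. I continue past centre.

```bash
python3 -m pendant '[[[0,0.01,0,0,0,0,0],[0,0.01,0,0,0,0,0],[0,0.01,0,0,0,0,0],[0,0.005,0,0,0,0,0],[0,0,0,0,0,0,0]]]'
python3 -m pendant '[[[0,0.008,0,0,0,0,0],[0,0.008,0,0,0,0,0],[0,0.004,0,0,0,0,0],[0,0,0,0,0,0,0],[0,0,0,0,0,0,0]]]'
```

```text
time: 8.43
position: [0.5477, 0.1009, 0.1584]
tool_rot: [0.707, 0.707, 0.0, 0.0]
ft_force: [-1.0, -0.4, 0.4]
grip_width: 0.0003
grip_force: 0.0
time: 9.05
position: [0.5666, 0.1011, 0.1585]
tool_rot: [0.707, 0.707, -0.0, -0.0]
ft_force: [-0.4, 0.5, 0.3]
grip_width: 0.0003
grip_force: 0.0
```

Force has dropped, so it has likely snapped over. I back off in -x, rise and check.

```bash
python3 -m pendant '[[[0,-0.04,0,0,0,0,0],[0,-0.05,0,0,0,0,0],[0,-0.02,-0.04,0,0,0,0],[0,0,-0.05,0,0,0,0],[0,0,0,0,0,0,0]]]'
python3 - <<'E'
from h import *
c=camera("scene");a=c["img"][150:350,170:430,::-1]
cv2.imwrite("pics/s4.png",cv2.resize(a,None,fx=3,fy=3,interpolation=cv2.INTER_CUBIC))
c=camera("side");a=c["img"][190:350,280:450,::-1]
cv2.imwrite("pics/d4.png",cv2.resize(a,None,fx=3.5,fy=3.5,interpolation=cv2.INTER_CUBIC))
E
```

```text
time: 9.68
position: [0.4592, 0.1011, 0.2522]
tool_rot: [0.707, 0.707, 0.003, 0.003]
ft_force: [-0.1, 0.2, 0.2]
grip_width: 0.0005
grip_force: 0.0
```

View pics/s4.png

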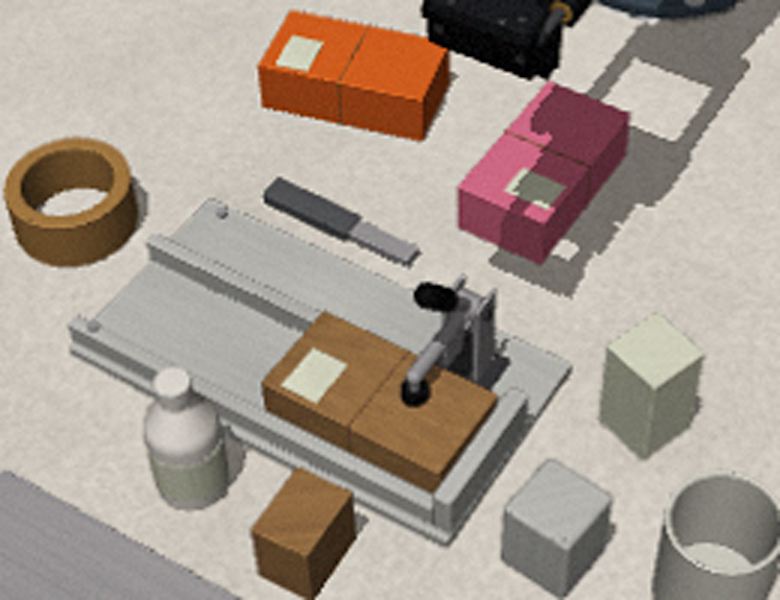

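View pics/d4.png

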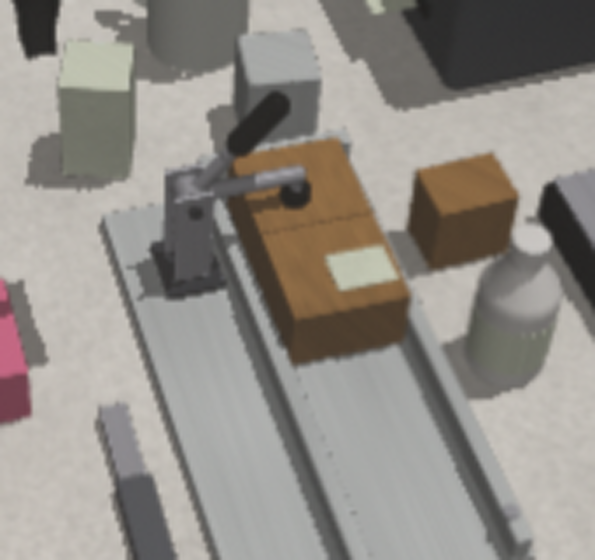

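The clamp is over: the arm is level with its foot on the carton (s4 (413,390), d4 (293,190)), the carton is against the stop, the bystanders are in place and the hand is clear.

```bash
python3 -c "
from rig import hand_in
print(hand_in())"
```

```text
the job is handed in; nothing more can be done
None
```

I pushed the carton home against the end stop, snapped the clamp over onto it and handed the job in with the hand clear; the pictures show this, but `hand_in` gave no verdict.

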